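# Balance the dip rack with the second fork and hold it level over the drip pan

### The job

Hang the loose shift fork astride the bar of the dip rack, on the empty half nearer the robot, so that it balances the fork already hanging on the far half, and let go of it. Then take the rack by the upright grip in its middle, lift it and carry it over the drip pan, and finish while still holding it there in the air: centred over the pan, level and steady, its feet at least 5 cm above the pan's rim and both forks still hanging on the bar. Do not shift the pan, the bearing, the seal or the worm shaft.

Things in the scene. Friction and masses are not known exactly. Their poses are not given: they have to be found in the camera images.
- rack: loose dip rack 220x70 mm, 0.32 kg: steel bar 14 mm square along its x, axis at z=125, between two grey uprights (x=+-105, 8 thick, 44 wide, 140 high), low feet; black grip block in the middle. Origin: centre of underside, z up. +x half (away from the robot) carries a fork; -x half (nearer) is empty, bar free x=-100 to -25. Yaw within 0.35 rad; left or right of the loose fork
- rack_free (a point): point on top of the bar in the middle of the rack's empty half (x = -62 mm, y = 0, z = 132 mm in the rack's frame); axes as the rack's
- rack_grip (a point): on the axis of the rack's black upright grip, 180 mm above its feet, 20 mm below the grip's top; axes as the rack's. The grip is 36 mm along x, 16 mm across y, free to take from 140 to 200 mm above the feet; a moderate grip (30 to 50 N) carries the rack, crushing it only makes it shiver
- fork_loose: loose dark steel fork, 0.13 kg, upside-down U standing on its prong tips between rack and pan; 30 mm thick (x), 50 wide (y). Origin: underside, midway between the tips. Prongs 12 wide, 75 long, gap 26 (bar passes along x); crown z=75 to 93; lug to grip 30 (x) by 20 (y), z=93 to 133. Hung, the crown rests on the bar top, origin 57 mm above the rack's underside
- fork_hung: an identical shift fork already hanging freely on the far half of the bar (at x = +62 mm of the rack, origin 57 mm above the rack's underside); same frame and sizes as fork_loose
- pan: open sheet-metal drip pan, 250 x 170 x 35 mm (x, y, z), walls 3 mm, 1.5 kg, loose, on the other side of the loose fork from the rack. Origin: centre of its underside; rim at z = 35 mm
- bearing: ball bearing lying flat behind the fork, 62 mm in diameter, 16 mm high; origin at the centre of its underside; leave it alone
- seal: black rubber ring seal lying flat in front of the fork, 50 mm in diameter, 9 mm high; origin at the centre of its underside; leave it alone
- worm: steel worm shaft lying at the right, 120 mm along its x, 24 mm in diameter; origin at the centre of its underside; leave it alone
Not all that is in view belongs to the job. What is shaped like the fork_hung but orange or pink is not meant.

How it is judged (in metres and radians):
On the way:
1. the loose fork hangs on the empty half of the bar, let go, while the rack still stands on the bench (x of fork_loose in the frame of rack between -0.095 and -0.03 m and y of fork_loose in the frame of rack between -0.022 and 0.022 m and z of fork_loose in the frame of rack between 0.05 and 0.064 m and angle between the x axis of fork_loose and the x axis of rack, either way round below 0.3 rad and angle between fork_loose's own z axis and vertical below 0.35 rad and contact force between fork_loose and rack above 0.4 N and contact force between fork_loose and the fingers below 0.2 N and height (world z) of rack below 0.006 m and angle between rack's own z axis and vertical below 0.05 rad), for 0.2 s.
At the end, for the whole second after the job is handed in: Gripper alone holds the rack in the air: underside 85-260 mm above the bench, middle within 40 mm of the pan's, within 0.10 rad of level, under 30 mm/s and 0.4 rad/s. A fork hangs on each half, 30-95 mm from the middle, within 0.3 rad of square and 0.35 of upright, fingers off both (x of fork_loose in the frame of rack between -0.095 and -0.03 m and y of fork_loose in the frame of rack between -0.022 and 0.022 m and z of fork_loose in the frame of rack between 0.05 and 0.064 m and angle between the x axis of each of fork_loose, fork_hung and the x axis of rack, either way round below 0.3 rad and angle between each of fork_loose, fork_hung's own z axis and vertical below 0.35 rad and contact force between each of fork_loose, fork_hung and the fingers below 0.2 N and x of fork_hung in the frame of rack between 0.03 and 0.095 m and y of fork_hung in the frame of rack between -0.022 and 0.022 m and z of fork_hung in the frame of rack between 0.05 and 0.064 m and height (world z) of rack between 0.085 and 0.26 m and angle between rack's own z axis and vertical below 0.1 rad and horizontal distance between rack and pan below 0.04 m and linear speed of rack below 0.03 m/s and angular speed of rack below 0.4 rad/s and contact force between rack and the fingers above 3 N and contact force between rack and pan below 0.1 N and height (world z) of pan below 0.006 m); the arm keeps its last pose, push and grip.
It fails at once if the pan is shifted by more than 25 mm (distance of pan from where it was at the start of the episode above 0.025 m).
It fails at once if the bearing, seal or worm shaft is shifted by more than 25 mm (distance of any of bearing, seal, worm from where it was at the start of the episode above 0.025 m).
It also fails if it takes over 54 s, if anything falls off the work surface, if the arm or the gripper's body presses on something with over 40 N, if the wrist force passes 120 N, or if a joint passes its speed limit or range.

### The arm

A 6-joint arm with a two-finger parallel gripper is mounted at the origin on a cart in front of the work surface, level with it; the furniture and walls round the work are solid. World frame = base frame: x ahead of the robot, y to its left, z up, the work surface at z = 0. Lengths are in mm, angles in rad, forces in N, time in s.
With the tool pointing down it reaches from about 350 to 875 mm from the base axis. Payload 4.2 kg.
Tool frame: the origin (TCP) lies at the very end of the fingers, on their centre line; the grasp point (between the pads) lies 19 mm behind it (pinch_z is the distance from the TCP to the grasp point, in mm); z points along the fingers, y is the line along which they close (so a half turn about z gives the same grasp; the last joint's range is limited). The gripper opens to 85 mm and grips with 20 to 120 N. Pads are 22 mm wide; open, the fingers measure 114 mm over their backs; the gripper's body (76 mm by 85 mm) begins 54 mm behind the grasp point. The pads swing forward as they close: fully open they stand 13 mm farther back than shut.
Start: joints at [1.37, 0.385, 0.008, 0, -1.194, -0.259], TCP at [277.322, 560.082, 231.312] pointing down, gripper open.
Joint ranges: [-3.14, 3.14], [-1.21, 2.06], [-1.07, 1.41], [-3.16, 2.05], [-2.99, -0.16], [-3.1, 3.1]. Speed limits (rad/s): [2.79, 2.79, 3.14, 3.14, 3.14, 3.14].

### API

Orientations are given as a unit quaternion [x, y, z, w].
In Python, from bench import * gives the robot as it stands.
- The arm moves only by the tool arm_command, never from a script. Its argument "steps" is one flat list of numbers, 4 for each row, row after row: the shift along the tool's x, y, z in m, then the turn about the tool's z in rad. In form: [tx, ty, tz, roll, tx, ty, tz, roll, ...]. A call has 1 to 20 rows; each row shifts and turns the commanded pose from where the row before left it, along the tool's axes as they then stand; what a row does not reach is not made up. A row lasts 1/8 s, in which the tool goes at most 62.5 mm and 10.7 degrees, less where a joint would pass 70% of its speed; a pose out of reach is approached as far as the arm can. A call with a gripper value outside its range is refused whole. "grip" is the finger opening in m, from 0 to 0.0854, set as the call begins (left out, the last holds). The fingers move at their own pace and stop on an object; the grip force is fixed at half the most. Time passes only in rows, so rows that do not move let the fingers close. It gives the time, the measured TCP pose, the force, the opening and the grip force at its end, in the units of the state.
- read_state(): the state, without advancing time (a new reading comes with each control period).
- get_image(name): name is "scene" or "top"; returns the picture (420x560x3 uint8, red, green, blue); there is no depth.
- get_calibration(name): a dict with "camera_matrix" (3x3 intrinsics, pixels), "cam_to_world" (4x4, takes a point from camera to world coordinates). Camera axes: x right, y down, z forward; pixel columns grow to the right and rows downward; lengths in mm; the calibration is good to about 2 mm. A picture is of the moment at which its call begins. get_calibration takes no time and is no camera call.
- job_done(): hands the job in; it is judged then, once.
The state is a dict: "clock": time; "joints": joint angles; "joint_vel": joint speeds; "joint_efforts": joint torques, N m; "position": TCP position; "ee_rot": TCP orientation; "contact_force": force on the tool from outside, world axes, zero at the start; "wrist_torque": the same for the moment, N m; "gripper_width": finger opening in mm; "grasp_force": force on a finger pad.
Only numpy, scipy, OpenCV 4.12 (cv2) and the standard library are available. Lean on these libraries where they do the work, as an engineer would, in place of code of your own. Each camera call takes 0.05 s, during which the arm holds its last target. There are 200 camera calls.

## Working session

There is one attempt and no reset: what is moved stays moved. The work goes in short steps, Python scripts to look and compute and a tool call to move; the robot and the scene stay as the last step left them, time stands still between calls to the robot, and variables do not carry over. Pictures are saved under pics/ and viewed, at most 10 in all, crops included, and the job is handed in when it is done.

Besides the shell and the picture viewer there is one more tool, called after "Emit:" as a command line: name --argument value ..., lists and objects as JSON in quotes. arm_command: Moves the arm, as the interface text tells. Its arguments: {"type":"object","properties":{"steps":{"type":"array","items":{"type":"number"}},"grip":{"type":"number"}},"required":["steps"]}

```bash
mkdir -p pics
python3 - <<'E'
from bench import *
import cv2,numpy as np
for n in("scene","top"):
    cv2.imwrite(f"pics/{n}0.png",get_image(n)[:,:,::-1]); c=get_calibration(n); print(n,np.round(c["camera_matrix"],1).tolist(),np.round(c["cam_to_world"],4).tolist())
s=read_state();print(s)
E
```

```text
scene [[403.5, 0.0, 280.6], [0.0, 403.5, 208.5], [0.0, 0.0, 1.0]] [[0.5981, -0.4513, 0.6623, -162.7306], [-0.8013, -0.3537, 0.4825, -435.7314], [0.0165, -0.8193, -0.5731, 755.8451], [0.0, 0.0, 0.0, 1.0]]
top [[450.4, 0.0, 277.0], [0.0, 450.4, 219.7], [0.0, 0.0, 1.0]] [[-0.03, -0.9877, 0.1533, 364.1775], [-0.9995, 0.0316, 0.0083, 67.7848], [-0.0131, -0.153, -0.9881, 1170.4303], [0.0, 0.0, 0.0, 1.0]]
{'clock': 0.1, 'joints': array([ 1.36960735e+00,  3.85478132e-01,  6.69636305e-03, -4.17215968e-04,
       -1.19398839e+00, -2.58611417e-01]), 'joint_vel': array([-0.00041939, -0.00303314,  0.00483888,  0.00046988, -0.00061364,
        0.00138197]), 'joint_efforts': array([-1.13409518e-03, -3.93321705e+01,  1.88927060e+01,  4.19790924e+00,
       -2.62400805e-03,  2.43364454e-06]), 'position': array([277.10216761, 559.60531103, 230.3086508 ]), 'ee_rot': array([ 9.73671112e-01, -2.27955159e-01, -1.65485449e-04,  9.92074951e-04]), 'contact_force': array([-0.89507242,  0.12456462, -0.36539103]), 'wrist_torque': array([ 0.00566123,  0.01666169, -0.02106703]), 'grasp_force': 0.0, 'gripper_width': 85.14081040590342}
```

View pics/top0.png

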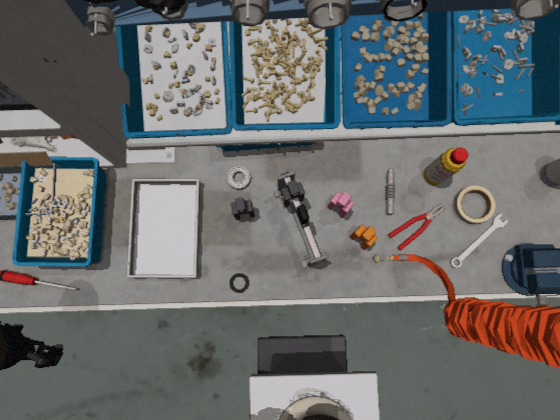

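View pics/scene0.png

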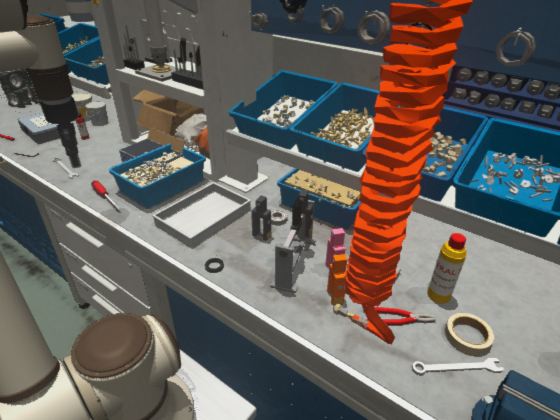

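The top view shows the pan (x130-200, y178-278), the loose fork at (243,208), and the rack from (285,175) to (318,265), with its grip near (300,212). The bearing is at (238,178) and the seal at (239,282). The scene view agrees: fork at (262,215), rack at (295,250). I'll enlarge both for measuring.

Run:
```python
import cv2,numpy as np
a=cv2.imread("pics/top0.png")[160:280,215:375]; cv2.imwrite("pics/topc.png",cv2.resize(a,None,fx=5,fy=5,interpolation=cv2.INTER_CUBIC))
a=cv2.imread("pics/scene0.png")[180:300,230:390]; cv2.imwrite("pics/scenec.png",cv2.resize(a,None,fx=5,fy=5,interpolation=cv2.INTER_CUBIC))
```

```text
(no output)
```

View pics/topc.png

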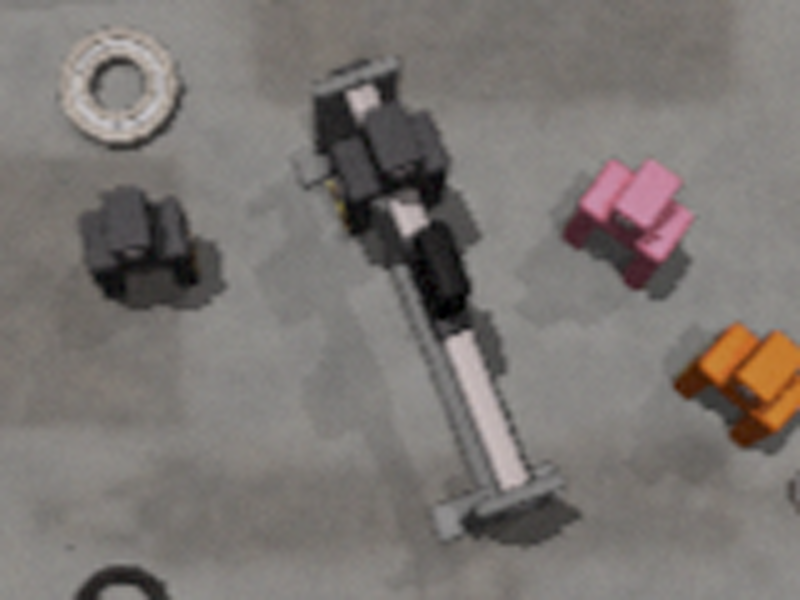

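View pics/scenec.png

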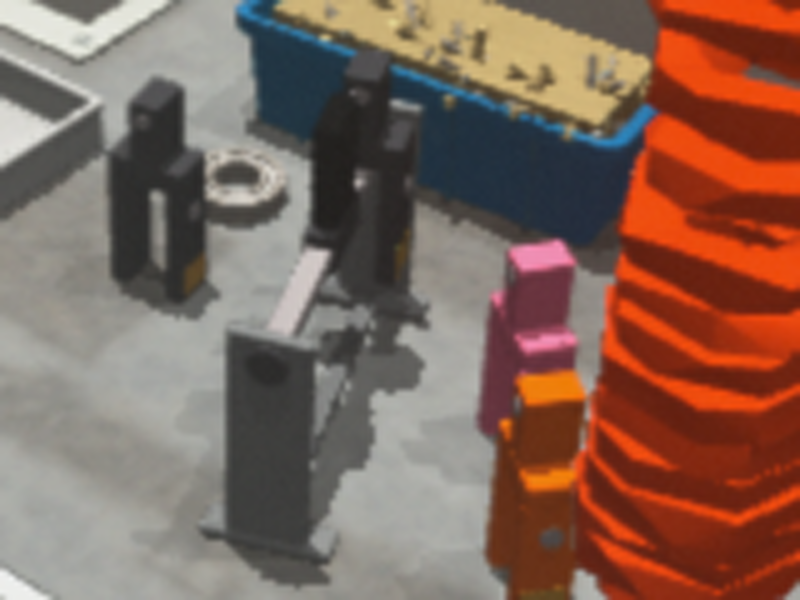

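The crops give usable corners. In the top crop the near upright top is about (515,488), the far one about (357,77), and the fork lug about (126,217). In the scene crop the fork's front-bottom corner is (183,300). Next I'll fit poses and overlay the models.

```bash
cat > h.py <<'E'
from bench import *
import cv2,numpy as np
from scipy.optimize import least_squares
C={n:get_calibration(n) for n in("top","scene")}
O={"top":(215,160),"scene":(230,180)}
def proj(n,P):
    M=np.linalg.inv(C[n]["cam_to_world"]);p=np.atleast_2d(P)@M[:3,:3].T+M[:3,3];q=p@np.array(C[n]["camera_matrix"]).T
    return q[:,:2]/q[:,2:]
def pose(v,P):
    c,s=np.cos(v[2]),np.sin(v[2]);P=np.atleast_2d(np.array(P,float))
    return np.c_[v[0]+c*P[:,0]-s*P[:,1],v[1]+s*P[:,0]+c*P[:,1],P[:,2]]
def fit(obs,x0,crop=True):
    def r(v): return np.concatenate([proj(n,pose(v,p))[0]-((np.array(q)+.5)/5-.5+O[n] if crop else q) for n,p,q in obs])
    s=least_squares(r,x0,loss="soft_l1",x_scale=[10,10,.1]);return s.x,r(s.x).reshape(-1,2)
def box(x0,x1,y0,y1,z0,z1):
    return [((a,b,c),(d,e,f)) for a in(x0,x1) for b in(y0,y1) for c in(z0,z1) for d in(x0,x1) for e in(y0,y1) for f in(z0,z1) if (a!=d)+(b!=e)+(c!=f)==1 and (a,b,c)<(d,e,f)]
FORK=box(-15,15,-25,25,75,93)+box(-15,15,-10,10,93,133)+box(-15,15,-25,-13,0,75)+box(-15,15,13,25,0,75)
RACK=box(-109,-101,-22,22,0,140)+box(101,109,-22,22,0,140)+box(-101,101,-7,7,118,132)+box(-18,18,-8,8,140,200)
def draw(img,n,v,E,col,dz=0,k=5):
    for a,b in E:
        q=proj(n,pose(v,[a,b])+[0,0,dz]); q=(q-O[n]+.5)*k-.5
        cv2.line(img,*[tuple(int(round(t)) for t in p) for p in q],col,1)
E
python3 - <<'E'
from h import *
rack,r=fit([("top",(-105,0,140),(515,488)),("top",(105,0,140),(357,77)),("top",(18,0,200),(432,226)),
 ("scene",(-109,22,140),(228,332)),("scene",(-109,-22,140),(313,350))],[560,-10,.3]);print("rack",rack.round(3));print(r.round(1).tolist())
fork,r=fit([("top",(15,0,133),(126,188)),("top",(15,-25,93),(178,195)),("top",(-15,-25,93),(193,245)),("top",(-15,25,93),(92,265)),
 ("scene",(-15,-25,0),(183,300)),("scene",(-15,25,0),(112,276)),("scene",(15,-25,0),(207,283))],[560,120,.1]);print("fork",fork.round(3));print(r.round(1).tolist())
pan,r=fit([("top",p,q) for p,q in zip([(125,85,35),(125,-85,35),(-125,-85,35),(-125,85,35)],[(133,180),(200,179),(198,278),(128,277)])],[540,300,0],False);print("pan",pan.round(3),r.round(1).tolist())
ims=[]
for n in("top","scene"):
    i=cv2.resize(cv2.imread(f"pics/{n}0.png")[O[n][1]:O[n][1]+120,O[n][0]:O[n][0]+160],None,fx=5,fy=5,interpolation=cv2.INTER_CUBIC)
    draw(i,n,rack,RACK,(0,255,0));draw(i,n,fork,FORK,(0,255,255));draw(i,n,pose(rack,(62,0,0))[0].tolist()[:2]+[rack[2]],FORK,(255,255,0),57)
    ims.append(i[:540,60:600] if n=="top" else i[30:570,80:460])
o=np.hstack(ims);o=cv2.resize(o,None,fx=800/o.shape[1],fy=800/o.shape[1],interpolation=cv2.INTER_AREA);cv2.imwrite("pics/ov.png",o)
E
```

```text
rack [5.30129e+02 1.78800e+01 3.26000e-01]
[[1.0, 1.7], [0.3, 0.1], [-0.6, -0.4], [-0.5, -0.9], [0.4, -0.5]]
fork [5.67695e+02 1.62002e+02 1.32000e-01]
[[-0.7, -0.4], [0.6, -0.1], [-0.5, 1.8], [-0.6, 1.1], [0.8, 0.6], [0.6, -0.0], [1.1, -1.6]]
pan [ 5.28997e+02  3.64416e+02 -2.90000e-02] [[0.9, 0.1], [-0.8, 0.8], [-1.3, -1.0], [1.1, 0.1]]
```

View pics/ov.png

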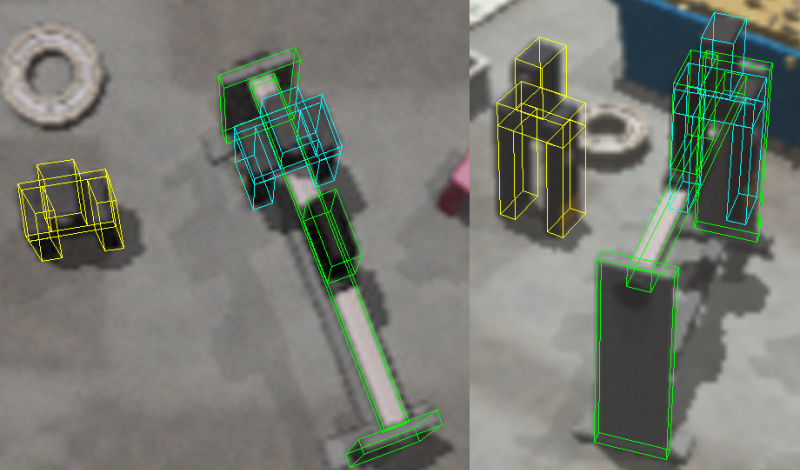

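The overlay matches both views to within about 2 mm. The poses also agree with the given layout: rack at (530, 18) with yaw 0.33, fork at (568, 162) with yaw 0.13, pan at (529, 364). Going above the fork now.

Emit:
arm_command --steps '[0,0,0,-0.148,0,0,0,-0.148,0,0,0,-0.148,0,0,0,-0.148,0.0236,0.0432,0,0,0.0236,0.0432,0,0,0.0236,0.0432,0,0,0.0236,0.0432,0,0,0.0236,0.0432,0,0,0.0236,0.0432,0,0,0.0236,0.0432,0,0,0.0236,0.0432,0,0,0.0236,0.0432,0,0,0.0236,0.0432,0,0,0,0,0.03,0,0,0,0.03,0,0,0,0,0]' --grip 0.0854

```text
clock: 2.22
position: [566.5, 161.9, 168.5]
ee_rot: [0.998, 0.066, -0.003, 0.001]
contact_force: [0.7, -0.8, 0.4]
gripper_width: 85.1
grasp_force: 0.0
```

Emit:
arm_command --steps '[0.001,0,0.02,0,0,0,0.02,0,0,0,0.02,0,0,0,0.01,0,0,0,0,0,0,0,0,0]'

```text
clock: 2.98
position: [569.9, 163.5, 102.5]
ee_rot: [0.998, 0.066, 0.001, -0.0]
contact_force: [0.5, -0.2, -0.1]
gripper_width: 85.6
grasp_force: 0.0
```

Emit:
arm_command --steps '[0,0,0,0,0,0,0,0,0,0,0,0,0,0,0,0,0,0,0,0,0,0,0,0,0,0,0,0,0,0,0,0]' --grip 0.0

```text
clock: 3.98
position: [569.4, 163.2, 101.5]
ee_rot: [0.998, 0.066, 0.0, -0.0]
contact_force: [0.0, 1.1, 2.6]
gripper_width: 19.3
grasp_force: 58.7
```

Emit:
arm_command --steps '[0,0,-0.01,0,0,0,-0.025,0,0,0,-0.025,0,0,0,-0.025,0,0,0,-0.025,0,0,0,-0.025,0,0,0,-0.025,0,0,0,0,-0.097,0,0,0,-0.097,-0.0245,0,0,0,-0.0245,0,0,0,-0.0245,0,0,0,-0.0245,0,0,0,-0.0245,0,0,0,-0.0237,0,0,0,0,0,0,0]'

```text
clock: 5.98
position: [429.3, 115.6, 261.8]
ee_rot: [0.987, 0.163, 0.0, -0.0]
contact_force: [0.8, -0.1, -0.5]
gripper_width: 19.2
grasp_force: 58.6
```

Emit:
arm_command --steps '[0,0.025,0,0,0,0.025,0,0,0,0.025,0,0,0,0.02,0,0,0,0.015,0,0,0,0.01,0,0,0,0.005,0,0,0,0,0,0,0,0,0,0,0,0,0,0]'

```text
clock: 7.22
position: [470.7, -1.8, 261.4]
ee_rot: [0.987, 0.163, 0.0, -0.0]
contact_force: [-0.3, -0.0, -1.2]
gripper_width: 19.3
grasp_force: 58.9
```

Run:
```python
from h import *
s=read_state();print(s["position"].round(1),s["ee_rot"].round(4),s["gripper_width"])
ims=[]
p=s["position"];rack=[530.1,17.9,.326]
for n in("top","scene"):
    im=get_image(n)[:,:,::-1].copy();cv2.imwrite(f"pics/{n}1.png",im)
    i=cv2.resize(im[O[n][1]:O[n][1]+120,O[n][0]:O[n][0]+160],None,fx=5,fy=5,interpolation=cv2.INTER_CUBIC)
    if n=="scene": draw(i,n,[p[0],p[1],.326],FORK,(0,255,255),p[2]-100.5)
    draw(i,n,rack,RACK,(0,255,0))
    ims.append(i[:,150:650] if n=="top" else i[:,:500])
o=cv2.resize(np.hstack(ims),(800,480),interpolation=cv2.INTER_AREA);cv2.imwrite("pics/ov1.png",o)
```

```text
[470.7  -1.8 261.4] [ 9.867e-01  1.627e-01  1.000e-04 -0.000e+00] 19.34425148857369
```

View pics/ov1.png

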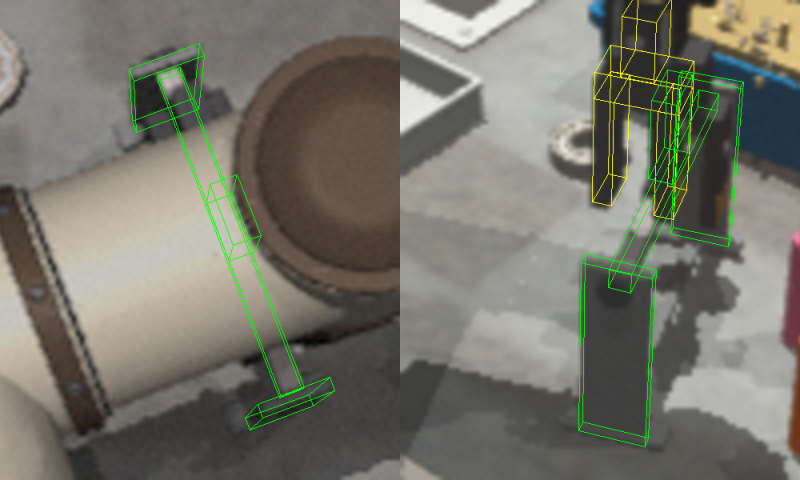

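The overlay shows the held fork at (640,110) lined up over the bar, with the rack unmoved. Lowering it.

Emit:
arm_command --steps '[0,0,0.015,0,0,0,0.01,0,0,0,0.01,0,0,0,0.01,0,0,0,0.01,0,0,0,0.005,0,0,0,0,0]'

```text
clock: 8.2
position: [470.7, -2.2, 201.0]
ee_rot: [0.987, 0.162, -0.0, 0.0]
contact_force: [0.5, 0.1, -1.2]
gripper_width: 19.1
grasp_force: 58.9
```

Emit:
arm_command --steps '[0,0,0.01,0,0,0,0.01,0,0,0,0.01,0,0,0,0.006,0,0,0,0.003,0,0,0,0,0,0,0,0,0]'

```text
clock: 9.07
position: [471.0, -2.1, 162.6]
ee_rot: [0.987, 0.162, 0.0, -0.0]
contact_force: [-0.8, 1.1, -1.6]
gripper_width: 19.7
grasp_force: 58.9
```

Emit:
arm_command --steps '[0,0,0.002,0,0,0,0.001,0,0,0,0,0,0,0,0,0]'

```text
clock: 9.57
position: [470.8, -2.2, 159.4]
ee_rot: [0.987, 0.162, 0.0, 0.0]
contact_force: [1.0, -0.2, -1.6]
gripper_width: 19.2
grasp_force: 58.9
```

```bash
python3 -c "
from bench import *
s=read_state();print(s['position'],s['contact_force'])"
```

```text
[470.80603674  -2.16893639 159.35119664] [ 0.96265363 -0.22842269 -1.56114761]
```

Emit:
arm_command --steps '[0,0,0.001,0,0,0,0.0005,0,0,0,0,0]'

```text
clock: 9.95
position: [470.9, -2.1, 158.4]
ee_rot: [0.987, 0.162, 0.0, 0.0]
contact_force: [-1.7, 0.0, 4.2]
gripper_width: 19.1
grasp_force: 59.6
```

Emit:
arm_command --steps '[0,0,0,0,0,0,0,0,0,0,0,0,0,0,0,0,0,0,0,0,0,0,0,0]' --grip 0.06

```text
clock: 10.7
position: [470.8, -2.2, 157.8]
ee_rot: [0.987, 0.162, 0.0, -0.0]
contact_force: [0.4, 0.2, -1.0]
gripper_width: 59.8
grasp_force: 0.0
```

Emit:
arm_command --steps '[0,0,-0.01,0,0,0,-0.02,0,0,0,-0.02,0,0,0,-0.02,0,0,0,-0.02,0,0,0,0,0,0,0,0,0]'

```text
clock: 11.58
position: [470.3, -2.2, 247.3]
ee_rot: [0.987, 0.162, -0.0, -0.0]
contact_force: [0.1, 0.1, -0.5]
gripper_width: 60.4
grasp_force: 0.0
```

Run:
```python
from h import *
s=read_state();print(s["position"].round(1),s["contact_force"])
ims=[];rack=[530.1,17.9,.326]
for n in("top","scene"):
    im=get_image(n)[:,:,::-1].copy()
    i=cv2.resize(im[O[n][1]:O[n][1]+120,O[n][0]:O[n][0]+160],None,fx=5,fy=5,interpolation=cv2.INTER_CUBIC)
    if n=="scene": j=i.copy();draw(j,n,[470.8,-2.2,.326],FORK,(0,255,255),57);draw(j,n,rack,RACK,(0,255,0))
ims=[i[:,:500],j[:,:500]]
o=cv2.resize(np.hstack(ims),(800,480),interpolation=cv2.INTER_AREA);cv2.imwrite("pics/ov2.png",o)
```

```text
[470.3  -2.2 247.3] [ 0.13647742  0.12491879 -0.53494983]
```

View pics/ov2.png

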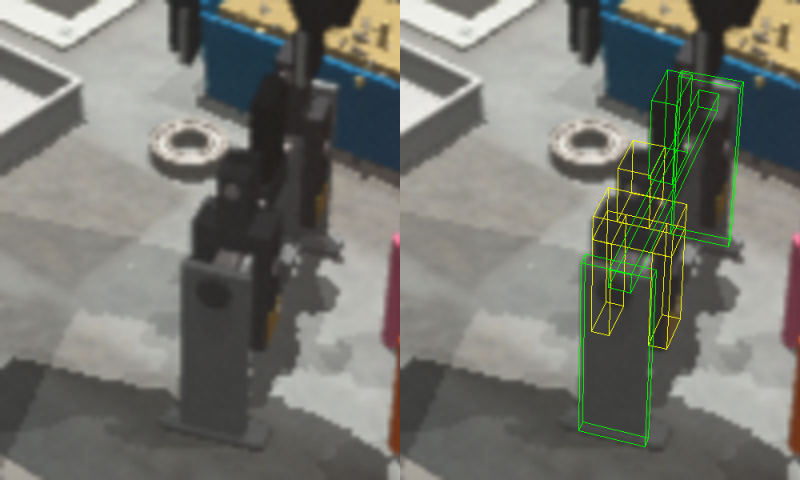

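The fork hangs square on the bar at its predicted place, near (640,230) in the overlay, and the rack is unmoved. Next I'll take the grip.

Emit:
arm_command --steps '[0.016,0,0,0,0.016,0,0,0,0.016,0,0,0,0.015,0,0,0,0,0,0,0,0,0,0.02,0,0,0,0.02,0,0,0,0.02,0,0,0,0.016,0,0,0,0.009,0,0,0,0,0,0,0,0,0]'

```text
clock: 13.18
position: [530.9, 18.1, 163.6]
ee_rot: [0.987, 0.162, 0.001, -0.0]
contact_force: [0.2, 0.6, 0.5]
gripper_width: 60.2
grasp_force: 0.0
```

Emit:
arm_command --steps '[0,0,0,0,0,0,0,0,0,0,0,0,0,0,0,0,0,0,0,0,0,0,0,0,0,0,0,0,0,0,0,0]' --grip 0.01

```text
clock: 14.18
position: [530.7, 18.2, 163.1]
ee_rot: [0.987, 0.162, 0.0, -0.0]
contact_force: [-0.2, 2.0, 3.8]
gripper_width: 15.6
grasp_force: 59.7
```

Emit:
arm_command --steps '[0,0,-0.002,0,0,0,-0.004,0,0,0,-0.007,0,0,0,-0.01,0,0,0,-0.01,0,0,0,-0.012,0,0,0,-0.012,0,0,0,-0.012,0,0,0,-0.012,0,0,0,-0.012,0,0,0,-0.012,0,0,0,-0.012,0,0,0,-0.01,0,0,0,-0.007,0,0,0,-0.004,0,0,0,-0.002,0,0,0,0,0,0,0,0,0]'

```text
clock: 16.42
position: [530.3, 18.0, 302.5]
ee_rot: [0.987, 0.162, -0.0, -0.0]
contact_force: [-1.0, 0.5, -5.5]
gripper_width: 15.4
grasp_force: 58.5
```

Run:
```python
from h import *
s=read_state();p=s["position"];print(p.round(1),s["contact_force"],s["wrist_torque"],s["grasp_force"])
im=get_image("scene")[:,:,::-1].copy();im=cv2.resize(im[100:300,130:400],None,fx=2.9,fy=2.9,interpolation=cv2.INTER_CUBIC)
k=im.copy();O["scene"]=(130,100);draw(k,"scene",[p[0],p[1],.326],RACK,(0,255,0),p[2]-163,2.9)
o=np.hstack([im,k])[:, :];o=cv2.resize(np.hstack([im[:,100:700],k[:,100:700]]),(800,int(580*800/1200)));cv2.imwrite("pics/l.png",o)
c,sn=np.cos(.326),np.sin(.326);d=np.array([529,364.4])-p[:2];print("tx,ty",c*d[0]+sn*d[1],sn*d[0]-c*d[1])
```

```text
[530.3  18.  302.5] [-0.95194269  0.53758139 -5.48172999] [ 0.00881855 -0.00615314 -0.04686424] 58.499611616134644
tx,ty 109.71641415095166 -328.54053545827327
```

View pics/l.png

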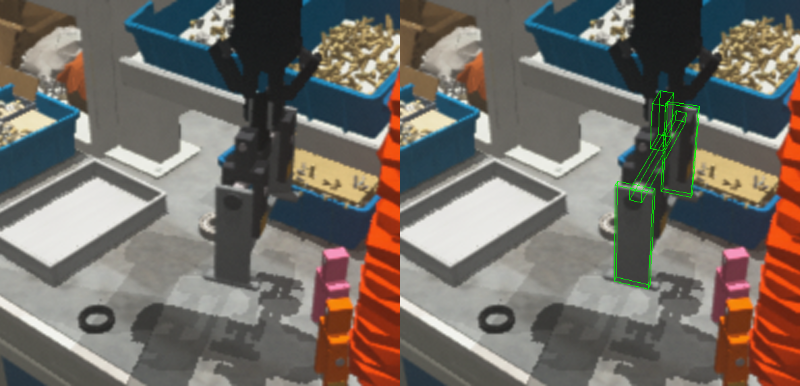

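The rack is up and level with both forks on: the image matches the wireframe, with the underside at about 139 mm. Carrying it to the pan, aiming about 12 mm short of centre in x to stay clear of the post at the back.

Emit:
arm_command --steps '[0.0012,-0.004,0,0,0.0027,-0.009,0,0,0.0041,-0.014,0,0,0.00515,-0.0174,0,0,0.00515,-0.0174,0,0,0.00515,-0.0174,0,0,0.00515,-0.0174,0,0,0.00515,-0.0174,0,0,0.00515,-0.0174,0,0,0.00515,-0.0174,0,0,0.00515,-0.0174,0,0,0.00515,-0.0174,0,0,0.00515,-0.0174,0,0]'

```text
clock: 18.1
position: [522.4, 228.7, 302.8]
ee_rot: [0.987, 0.162, -0.0, 0.0]
contact_force: [0.0, -0.1, -4.5]
gripper_width: 15.3
grasp_force: 58.6
```

Emit:
arm_command --steps '[0.00515,-0.0174,0,0,0.00515,-0.0174,0,0,0.00515,-0.0174,0,0,0.00515,-0.0174,0,0,0.00515,-0.0174,0,0,0.00515,-0.0174,0,0,0.0041,-0.014,0,0,0.0027,-0.009,0,0,0.0012,-0.004,0,0,0,0,0,0,0,0,0,0,0,0,0,0,0,0,0,0,0,0,0,0,0,0,0,0]'

```text
clock: 19.98
position: [517.2, 364.4, 302.8]
ee_rot: [0.987, 0.162, 0.0, -0.0]
contact_force: [0.3, 0.2, -5.7]
gripper_width: 15.2
grasp_force: 58.6
```

Run:
```python
from h import *
s=read_state();p=s["position"];print(p.round(1),s["ee_rot"],s["contact_force"],s["joint_vel"],s["grasp_force"])
im=get_image("scene")[:,:,::-1].copy();O["scene"]=(100,60)
im=cv2.resize(im[60:270,100:300],None,fx=2.8,fy=2.8,interpolation=cv2.INTER_CUBIC)
k=im.copy();draw(k,"scene",[p[0],p[1],.326],RACK,(0,255,0),p[2]-163,2.8)
o=cv2.resize(np.hstack([im,k]),(800,420));cv2.imwrite("pics/f.png",o)
```

```text
[517.2 364.4 302.8] [ 9.86733795e-01  1.62346597e-01  1.64623603e-05 -1.05584594e-05] [ 0.34682029  0.15352065 -5.66317975] [ 0.00146604  0.00051321  0.00045414 -0.00018837 -0.00052845  0.00288053] 58.61533284187317
```

View pics/f.png

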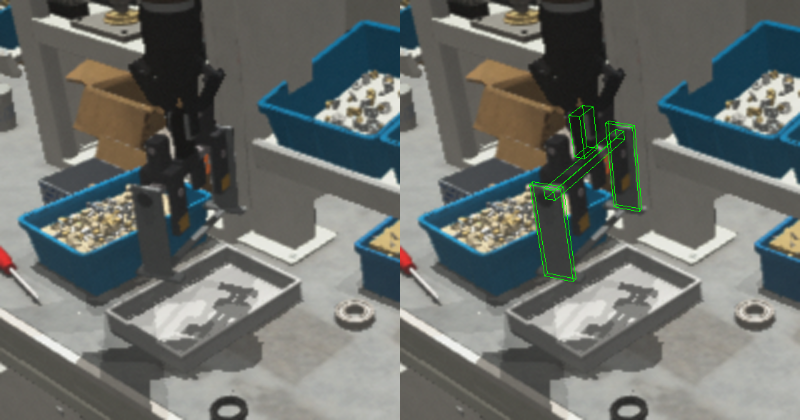

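The rack is held level over the pan with both forks hanging, at (155,190) and (215,165), and it matches the wireframe. Joint speeds are close to zero, so I'm handing it in.

Emit:
arm_command --steps '[0,0,0,0,0,0,0,0,0,0,0,0,0,0,0,0,0,0,0,0,0,0,0,0,0,0,0,0,0,0,0,0]'

```text
clock: 21.02
position: [517.1, 364.4, 302.8]
ee_rot: [0.987, 0.162, 0.0, 0.0]
contact_force: [-0.2, -0.5, -4.8]
gripper_width: 15.3
grasp_force: 58.6
```

```bash
python3 -c "
from bench import *
print(job_done())"
```

```text
the job is handed in; nothing more can be done
None
```

The loose fork hangs on the near half of the bar, and I handed the job in at 21 s with the rack held level and steady about 140 mm above the bench, roughly 12 mm from the pan's measured centre; `job_done()` returned no verdict.

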